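# Jack up under a clamped circuit board

### The arm

A 7-joint arm with a two-finger parallel gripper is mounted at the origin on a cart in front of the work surface, level with it; the furniture and walls round the work are solid. World frame = base frame: x ahead of the robot, y to its left, z up, the work surface at z = 0. Lengths are in m, angles in rad, forces in N, time in s.
With the tool pointing down it reaches from about 0.4 to 0.875 m from the base axis. Payload 19.3 kg.
Tool frame: the origin (TCP) lies at the very end of the fingers, on their centre line; the grasp point (between the pads) lies bot.pinch_z behind it (bot.pinch_z is the distance from the TCP to the grasp point, in m); z points along the fingers, y is the line along which they close (so a half turn about z gives the same grasp; the last joint's range is limited). The gripper opens to 85 mm and grips with 20 to 120 N. Pads are 22 mm wide; open, the fingers measure 114 mm over their backs; the gripper's body (76 mm by 85 mm) begins 54 mm behind the grasp point. The pads swing forward as they close: fully open they stand 13 mm farther back than shut.
Start: joints at [-1.191, 0.521, -0.036, 1.599, 0.021, 1.021, -0.113], TCP at [0.272, 0.563, 0.231] pointing down, gripper open.
Joint ranges: [-2.91, 2.91], [-0.3, 2.13], [-1.5, 1.42], [0.17, 2.43], [-1.26, 4.41], [0.16, 1.93], [-2.52, 2.52]. Speed limits (rad/s): [1.89, 1.89, 2.39, 2.39, 3.01, 3.01, 3.01].

### API

Orientations are given as [roll, pitch, yaw] about the fixed x, y, z axes, in that order (R = Rz(yaw) Ry(pitch) Rx(roll)).
In Python, from workcell import bot, grab_frame, ticket gives the robot as it stands.
- The arm moves only by the tool arm_command, never from a script. Its argument "commands" is a list of rows, each a list of 3 entries, a list of its own where there are three numbers: the shift along the world's x, y, z in mm, then the turn about the world's z in rad, then the gripper command: -1 is fully open, 1 is shut, values between are in proportion. In form: [[[tx, ty, tz], roll, fingers], ...]. A call has 1 to 20 rows; each row shifts and turns the commanded pose from where the row before left it; what a row does not reach is not made up. A row lasts 1/10 s, in which the tool goes at most 50 mm and 8.59 degrees, less where a joint would pass 70% of its speed; a pose out of reach is approached as far as the arm can. A call with a gripper value outside its range is refused whole. The fingers move at their own pace and stop on an object; "newtons" is the grip in N (left out, the last holds). Time passes only in rows, so rows that do not move let the fingers close. It gives the time, the measured TCP pose, the force, the opening and the grip force at its end, in the units of the state.
- bot.observe(): the state, without advancing time (a new reading comes with each control period).
- grab_frame(name): name is "scene" or "top" or "wrist"; returns a dict with "image" (420x560x3 uint8, red, green, blue), "vertical_fov" (degrees; the focal length in pixels is half the picture's height over the tangent of half this angle, whatever the lens; pixels are square), "cx", "cy" (the principal point, pixels), "R" (3x3) and "t" (3): a world point X has camera coordinates R X + t. Camera axes: x right, y down, z forward; pixel columns grow to the right and rows downward; lengths in m; the calibration is good to about 2 mm. A picture is of the moment at which its call begins. There is no depth.
- ticket.job_done(): hands the job in; it is judged then, once.
The state is a dict: "clock": time; "qpos": joint angles; "qd": joint speeds; "joint_efforts": joint torques, N m; "position": TCP position; "tool_rot": TCP orientation; "force": force on the tool from outside, world axes, zero at the start; "moment": the same for the moment, N m; "grip_width": finger opening in m; "finger_force": force on a finger pad.
Only numpy, scipy, OpenCV 4.12 (cv2) and the standard library are available. Lean on these libraries where they do the work, as an engineer would, in place of code of your own. Each camera call takes 0.05 s, during which the arm holds its last target. There are 200 camera calls.

### The job

The clamped circuit board needs a support under its free end before a connector is pressed in. Lift the lab jack off the drive unit, stand it on the bench with its platform under the board's free end, centred across the board's width and with the platform's outer edge about flush with that end, and let go of it. Then wind the platform up with the jack's red knob until it just touches the board without pushing it up; leave it standing there by itself, and do not disturb the other things on the bench.

Things in the scene. Friction and masses are not known exactly. Their poses are not given: they have to be found in the camera images.
- jack: Grey and aluminium screw lab jack, loose, 0.7-0.95 kg, balanced at its handle. Origin: centre of the underside of its 176 x 76 mm base; x along the base from knob end to platform end, z up. A 50 mm wide housing, top 44 mm high, carries handle (x = 0) and knob (x = -58 mm); a 60 mm square block, 58 mm high, at x = +58 mm the platform. Starts on the drive unit, 40 mm above the bench.
- jack_handle (a point): Middle of the jack's black carrying handle, 82 mm above the jack's underside, over its origin: a bar 40 mm long along the jack's x, 16 mm wide along its y and 20 mm high, on two thin 28 mm posts, free on both sides. Same axes as the jack.
- knob_grip (a point): Centre of the jack's red round knob (36 mm diameter, 28 mm high, upright axis), 110 mm above the jack's underside and 58 mm from the handle's middle; 10 mm below the knob's top and 18 mm above its lower face. The space round it is free from 58 mm above the jack's underside up, but for the handle.
- knob (a joint): Angle of the knob, rad; it grows as the knob is turned clockwise seen from above, and then raises the platform by 5 mm a radian (31 mm a turn). Starts at 0 to 1.2. Stays where it is left, also under load.
- platform_top (a point): Centre of the upper face of the jack's platform, a 60 x 60 mm level steel plate with a dark rubber top, square to the jack; 80 mm above the jack's underside when fully down (knob at 0), travel 30 mm; it lies 58 mm from the handle towards the end away from the knob.
- board_underside (a point): Point to be supported: centre of a white plastic pad under the green circuit board (80 mm wide along x, 110 mm long along y, 14 mm thick), midway across its width, 30 mm in from its free end; a 60 mm platform centred here is flush with that end. 94 mm above the bench. x: across the board, away from the robot; y: from free end to clamp. Open below from front, back and free end; nothing above.
- stand: Fixed clamp stand that holds the board by one end: an aluminium upright with a blue clamp on a dark steel foot (the foot begins 80 mm from the supported point in the stand's y). Origin: on the bench directly below the point to be supported; axes as for the board. Top 130 mm above the bench. Bench clutter 50 mm high lies behind, from world x = 0.67 m on; shelves overhang from about x = 0.7 m.
- clamp (a joint): How far the board is pushed up about the clamp's springy hinge, rad; 0 = level and unloaded. The supported point lies 88 mm from the hinge, so 0.01 rad is about 0.9 mm; it takes about 1 N to lift the board and 1.2 N more for each mm.
- board: The clamped circuit board itself; origin: centre of its underside.
- platform: The jack's moving platform; origin as platform_top.
- drive_unit: Flat grey steel drive unit lying on the bench, fixed, 200 x 146 mm, 40 mm high; origin: centre of its underside.
- meter: Yellow hand multimeter lying on the bench, 145 x 74 x 48 mm, a bystander.
- pot: Cream pot with a yellow lid, 52 mm diameter, 52 mm high, a bystander.
- cutters: Red-handled side cutters, 164 mm long, lying on the bench, a bystander.
- tape: Roll of tape, 90 mm diameter, 25 mm high, a bystander.
- strip: White terminal strip, 100 mm long, a bystander.

How it is judged:
On the way:
1. the jack stands on the bench with its platform under the board's free end (within 15 mm each way), let go of, and the platform does not touch the board yet (x of platform_top in the frame of stand between -0.015 and 0.015 m and y of platform_top in the frame of stand between -0.015 and 0.015 m and height (world z) of jack below 0.004 m and angle between jack's own z axis and vertical below 0.04 rad and contact force between the fingers and jack below 0.3 N and contact force between jack and board below 0.1 N), for 0.2 s.
At the end, for the whole second after the job is handed in: The jack stands level on the bench by itself and at rest, its platform within 15 mm each way of the place under the board's free end, and the platform presses lightly on the board's underside (more than 0.15 N) with the supported point pushed up less than about 3.3 mm (clamp joint below 0.037 rad) (x of platform_top in the frame of stand between -0.015 and 0.015 m and y of platform_top in the frame of stand between -0.015 and 0.015 m and height (world z) of jack below 0.004 m and angle between jack's own z axis and vertical below 0.04 rad and contact force between platform and board above 0.15 N and value of joint clamp below 0.037 rad and linear speed of jack below 0.01 m/s); the robot touches nothing.
It fails at once if the board is pushed or knocked up by more than about 6 mm (clamp joint over 0.065 rad) (value of joint clamp above 0.065 rad).
It fails at once if the jack is tipped by more than 40 degrees (angle between jack's own z axis and vertical above 0.7 rad).
It fails at once if a bystander is moved by more than 30 mm (distance of any of meter, pot, cutters, tape, strip from where it was at the start of the episode above 0.03 m).
It also fails if it takes over 61 s, if anything falls off the work surface, if the arm or the gripper's body presses on something with over 40 N, if the wrist force passes 120 N, or if a joint passes its speed limit or range.

## Working session

There is one attempt and no reset: what is moved stays moved. The work goes in short steps, Python scripts to look and compute and a tool call to move; the robot and the scene stay as the last step left them, time stands still between calls to the robot, and variables do not carry over. Pictures are saved under pics/ and viewed, at most 10 in all, crops included, and the job is handed in when it is done.

Besides the shell and the picture viewer there is one more tool, called after ">>>" as name(argument=value, ...), one argument or row to a line, values as JSON. arm_command: Moves the arm, as the interface text tells. Its arguments: {"type":"object","properties":{"commands":{"type":"array"},"newtons":{"type":"number"}},"required":["commands"]}

```bash
mkdir -p pics; cat > h.py <<'E'
import numpy as np, cv2
from workcell import bot, grab_frame, ticket
def snap(n,f):
    g=grab_frame(n); cv2.imwrite('pics/'+f+'.png',g['image'][:,:,::-1]); 
    np.save('pics/'+f+'.npy',g,allow_pickle=True); return g
def load(f): return np.load('pics/'+f+'.npy',allow_pickle=True).item()
def foc(g): return g['image'].shape[0]/2/np.tan(np.radians(g['vertical_fov'])/2)
def onz(g,uv,z):
    f=foc(g); R=np.array(g['R']);t=np.array(g['t']); d=R.T@np.array([(uv[0]-g['cx'])/f,(uv[1]-g['cy'])/f,1]); c=-R.T@t
    return c+d*(z-c[2])/d[2]
def proj(g,X):
    p=np.array(g['R'])@np.array(X)+np.array(g['t']); return foc(g)*p[:2]/p[2]+[g['cx'],g['cy']]
E
python3 - <<'E'
from h import *
a=snap('scene','s0');b=snap('top','t0')
for g in(a,b): print(-np.array(g['R']).T@g['t'],g['vertical_fov'],np.round(g['R'],2).tolist())
o=bot.observe();print(o,bot.pinch_z)
E
```

```text
[-0.82266828  0.66052791  0.86837433] 50.97618236649391 [[-0.45, -0.89, -0.01], [-0.39, 0.21, -0.9], [0.8, -0.4, -0.44]]
[-0.7858757  -0.12181037  1.98728174] 42.170985320462044 [[0.07, -1.0, -0.01], [-0.81, -0.05, -0.58], [0.58, 0.05, -0.81]]
{'clock': 0.1, 'qpos': array([-1.1912063 ,  0.5219364 , -0.03630944,  1.59988818,  0.02121747,
        1.02109559, -0.11279628]), 'qd': array([-0.00182206, -0.00057682,  0.00034583, -0.00161789,  0.00017206,
        0.00056952,  0.00044189]), 'joint_efforts': array([ 4.84708391e-03, -9.28481627e+01,  1.98473990e+00, -3.70536625e+01,
        1.81763089e-02,  5.37408385e-03,  1.12791670e-05]), 'position': array([0.27166119, 0.56257683, 0.23081721]), 'tool_rot': array([-3.14065452e+00,  8.76281860e-05,  2.69178781e+00]), 'force': array([-0.29374131, -0.58357492, -0.0773319 ]), 'moment': array([ 0.03125452, -0.01314991,  0.02269366]), 'finger_force': 0.0, 'grip_width': 0.08548166586298596} 0.0187
```

View pics/t0.png

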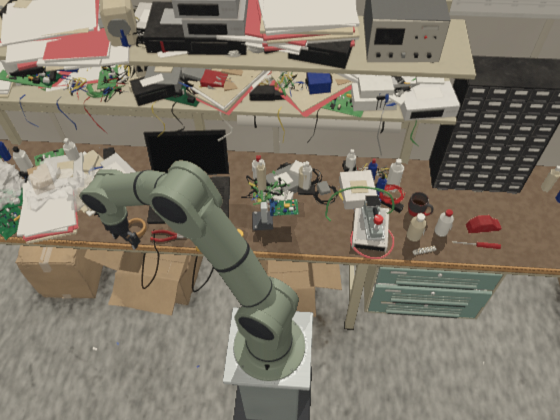

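View pics/s0.png

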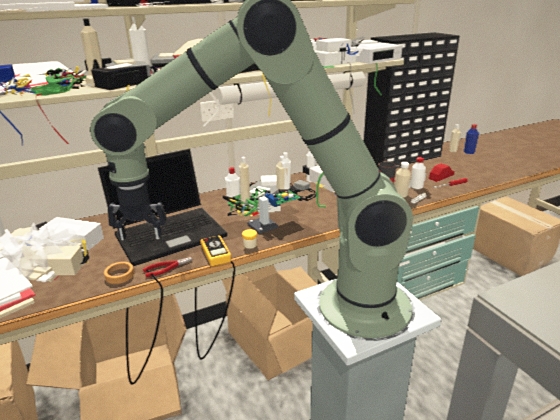

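The top view shows the jack on the drive unit at about (372,228) with the red knob at (378,220), and the board with its stand at about (275,208). In the scene view the arm hides the jack. I'll zoom in on the top view.

```bash
python3 - <<'E'
from h import *
g=load('t0');im=g['image'][160:270,230:430,::-1]
cv2.imwrite('pics/t0c.png',cv2.resize(im,None,fx=4,fy=4,interpolation=cv2.INTER_CUBIC))
for uv,z in [((378,220),.16),((372,228),.13),((372,210),.15),((285,205),.1),((264,212),.13),((355,247),.0),((388,250),.04),((239,234),.05)]: print(uv,z,onz(g,uv,z).round(3))
E
```

```text
(378, 220) 0.16 [ 0.496 -0.41   0.16 ]
(372, 228) 0.13 [ 0.476 -0.389  0.13 ]
(372, 210) 0.15 [ 0.552 -0.388  0.15 ]
(285, 205) 0.1 [ 0.59  -0.025  0.1  ]
(264, 212) 0.13 [0.527 0.059 0.13 ]
(355, 247) 0.0 [ 0.461 -0.333  0.   ]
(388, 250) 0.04 [ 0.431 -0.465  0.04 ]
(239, 234) 0.05 [0.462 0.163 0.05 ]
```

View pics/t0c.png

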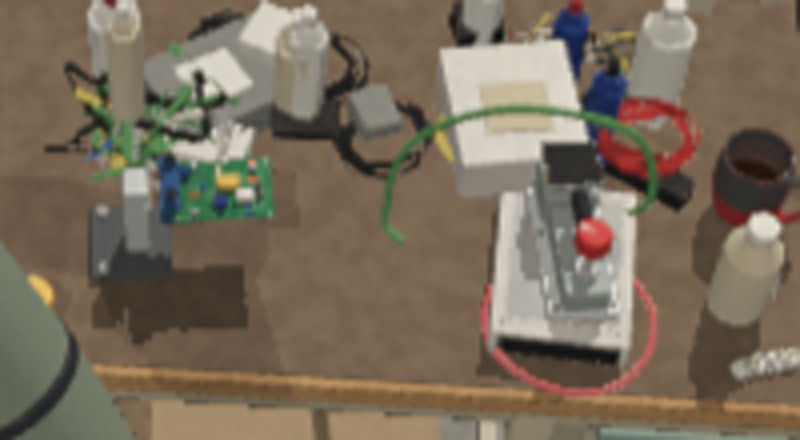

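The crop shows the platform (black square) at crop (572,163), the far end of the jack. The knob is at (594,238), nearer the robot. The board spans crop (160..272, 158..222) with its clamp on the left (+y), so its free end faces -y. I'll come in from the free end. First I'll swing over the board for wrist views.

>>> arm_command(
  commands=[
    [[14,-42,7],-0.08,-1],
    [[14,-42,7],-0.08,-1],
    [[14,-42,7],-0.08,-1],
    [[14,-42,7],-0.08,-1],
    [[14,-42,7],-0.08,-1],
    [[14,-42,7],-0.08,-1],
    [[14,-42,7],-0.08,-1],
    [[14,-42,7],-0.08,-1],
    [[14,-42,7],-0.08,-1],
    [[14,-42,7],-0.08,-1],
    [[14,-42,7],-0.08,-1],
    [[14,-42,7],-0.08,-1],
    [[14,-42,7],-0.08,-1],
    [[14,-42,7],-0.08,-1],
    [[0,0,0],0,-1],
    [[0,0,0],0,-1],
  ],
)

```text
clock: 1.7
position: [0.4677, -0.0258, 0.3291]
tool_rot: [-3.141, 0.0, 1.57]
force: [0.2, 0.4, -0.0]
grip_width: 0.0854
finger_force: 0.0
```

```bash
python3 - <<'E'
from h import *
a=snap('wrist','w1')
o=bot.observe();print(o['clock'],o['position'],o['tool_rot'],o['qpos'].round(2))
print(-np.array(a['R']).T@a['t'],a['vertical_fov'],np.round(a['R'],2).tolist())
E
```

```text
1.75 [ 0.46750981 -0.02483812  0.32897963] [-3.14089949e+00 -1.02700227e-04  1.57219095e+00] [-0.49  0.17  0.48  1.88 -0.09  1.11  0.03]
[0.46731587 0.04344512 0.47166121] 61.957303614095 [[1.0, -0.0, 0.0], [-0.0, -0.96, 0.28], [0.0, -0.28, -0.96]]
```

View pics/w1.png

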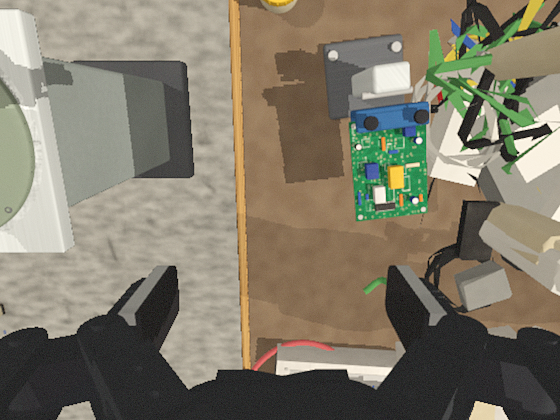

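The wrist view shows the board with its free end at row ~218 and its corners near (358,220) and (428,215). The blue clamp is at the top, and the bench edge is at column 240.

>>> arm_command(
  commands=[
    [[6,-27,0],-0.112,-1],
    [[6,-27,0],-0.112,-1],
    [[6,-27,0],-0.112,-1],
    [[6,-27,0],-0.112,-1],
    [[6,-27,0],-0.112,-1],
    [[6,-27,0],-0.112,-1],
    [[6,-27,0],-0.112,-1],
    [[6,-27,0],-0.112,-1],
    [[6,-27,0],-0.112,-1],
    [[6,-27,0],-0.112,-1],
    [[6,-27,0],-0.112,-1],
    [[6,-27,0],-0.112,-1],
    [[6,-27,0],-0.112,-1],
    [[6,-27,0],-0.112,-1],
    [[0,0,0],0,-1],
    [[0,0,0],0,-1],
  ],
)

```text
clock: 3.35
position: [0.5521, -0.4022, 0.3284]
tool_rot: [-3.141, 0.001, 0.006]
force: [0.7, -0.7, -0.6]
grip_width: 0.0853
finger_force: 0.0
```

```bash
python3 - <<'E'
from h import *
a=snap('wrist','w2')
o=bot.observe();print(o['clock'],o['position'],o['tool_rot'],o['qpos'].round(2))
def mask(g,lo,hi,box):
    h=cv2.cvtColor(g['image'],cv2.COLOR_RGB2HSV);m=cv2.inRange(h,np.array(lo),np.array(hi));k=np.zeros_like(m);x0,y0,x1,y1=box;k[y0:y1,x0:x1]=m[y0:y1,x0:x1];return k
for f,box in (('w1',(340,115,440,235)),('t0',(265,195,302,218))):
    g=load(f);m=mask(g,(50,90,40),(90,255,255),box)
    m=cv2.morphologyEx(m,cv2.MORPH_CLOSE,np.ones((9,9)) if f=='w1' else np.ones((3,3)))
    c=max(cv2.findContours(m,0,1)[0],key=cv2.contourArea)
    P=np.array([onz(g,p[0],.108)[:2] for p in c]).astype(np.float32)
    r=cv2.minAreaRect(P);print(f,r,cv2.boxPoints(r).round(4).tolist())
E
```

```text
3.4 [ 0.5522632  -0.40173883  0.32875464] [-3.14043375e+00  4.52956948e-04  6.55336842e-03] [ 0.09  0.68  0.84  1.33 -0.5   1.35 -0.64]
w1 ((0.5800984501838684, -0.019071336835622787), (0.07764902710914612, 0.10705496370792389), 7.554431438446045) [[0.534600019454956, 0.02889999933540821], [0.5486000180244446, -0.07720000296831131], [0.6255999803543091, -0.06700000166893005], [0.6115000247955322, 0.03909999877214432]]
t0 ((0.5744755268096924, -0.025974363088607788), (0.07372242957353592, 0.10196349024772644), 3.766204357147217) [[0.5343000292778015, 0.02250000089406967], [0.5410000085830688, -0.07930000126361847], [0.6146000027656555, -0.07440000027418137], [0.6079000234603882, 0.027300000190734863]]
```

View pics/w2.png

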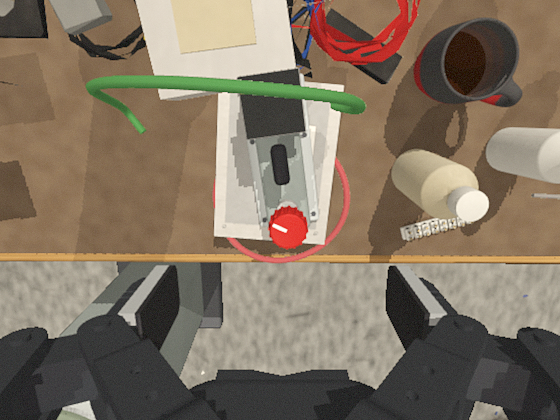

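The wrist view shows the knob at (288,227), the handle at (280,163) and the platform at about (270,105). A green cable crosses the platform at row 87, from (143,130) to (358,103), so I need its height.

```bash
cat >> h.py <<'E'
def ray(g,uv):
    f=foc(g);R=np.array(g['R']);d=R.T@np.array([(uv[0]-g['cx'])/f,(uv[1]-g['cy'])/f,1]);return -R.T@np.array(g['t']),d/np.linalg.norm(d)
def tri(*obs):
    A=np.zeros((3,3));b=np.zeros(3)
    for g,uv in obs:
        c,d=ray(g,uv);M=np.eye(3)-np.outer(d,d);A+=M;b+=M@c
    return np.linalg.solve(A,b)
E
python3 - <<'E'
from h import *
w1,w2,t0=load('w1'),load('w2'),load('t0')
F=lambda x,y:(x/4+230,y/4+160)
for n,a,b in (('cable left tip',(143,130),F(402,242)),('cable right',(362,104),F(633,212)),('cable leftbend',(90,86),F(384,200)),('knob',(288,227),F(594,238)),('handle',(280,163),F(582,203)),('plat',(270,108),F(572,163))):
    print(n,tri((w2,a),(t0,b)).round(3))
print('w1 w2 cable tip',tri((w2,(143,130)),(w1,(367,291))).round(3))
h=cv2.cvtColor(w2['image'],cv2.COLOR_RGB2HSV)
def blob(m,box):
    k=np.zeros_like(m);x0,y0,x1,y1=box;k[y0:y1,x0:x1]=m[y0:y1,x0:x1]
    return max(cv2.findContours(k,0,1)[0],key=cv2.contourArea)
red=cv2.inRange(h,np.array((0,150,90)),np.array((8,255,255)))|cv2.inRange(h,np.array((172,150,90)),np.array((180,255,255)))
dk=cv2.inRange(h,np.array((0,0,0)),np.array((180,255,45)))
c=blob(red,(265,200,312,252));(u,v),r=cv2.minEnclosingCircle(c);print('knob',u,v,r,onz(w2,(u,v),.16))
c=blob(dk,(265,135,295,195));q=cv2.minAreaRect(c);print('handle px',q)
P=np.array([onz(w2,p[0],.132)[:2] for p in c]).astype(np.float32);print('handle',cv2.minAreaRect(P))
c=blob(dk,(225,95,312,140));P=np.array([onz(w2,p[0],.123)[:2] for p in c]).astype(np.float32);r=cv2.minAreaRect(P);print('plat',r,cv2.boxPoints(r).round(3).tolist(),cv2.boundingRect(c))
# board edges in w1
h=cv2.cvtColor(w1['image'],cv2.COLOR_RGB2HSV);m=cv2.inRange(h,np.array((50,90,40)),np.array((90,255,255)))
m=cv2.morphologyEx(m[:, :440],cv2.MORPH_CLOSE,np.ones((9,9)))
for nm,f in (('L',0),('R',-1)):
    P=np.array([onz(w1,(np.flatnonzero(m[y,340:440])[f]+340+(0 if f else -.0),y),.108)[:2] for y in range(140,208)])
    p=np.polyfit(P[:,1],P[:,0],1);print(nm,'yaw',-np.degrees(np.arctan(p[0])),'x at y=-.07',np.polyval(p,-.07))
P=np.array([onz(w1,(x,np.flatnonzero(m[150:235,x])[-1]+150),.108)[:2] for x in range(366,424)])
p=np.polyfit(P[:,0],P[:,1],1);print('end yaw',np.degrees(np.arctan(p[0])),'y at x=.587',np.polyval(p,.587))
E
```

```text
cable left tip [ 0.591 -0.224  0.003]
cable right [ 0.626 -0.487  0.036]
cable leftbend [ 0.635 -0.192  0.037]
knob [ 0.509 -0.412  0.146]
handle [ 0.568 -0.404  0.124]
plat [ 0.621 -0.395  0.124]
w1 w2 cable tip [ 0.594 -0.222  0.004]
knob 288.0242919921875 227.3777618408203 21.716894149780273 [ 0.51362804 -0.40944312  0.16      ]
handle px ((281.0, 166.5), (35.0, 14.0), 90.0)
handle ((0.5660440921783447, -0.4016609191894531), (0.03369307518005371, 0.013995054177939892), 7.667332172393799)
plat ((0.5959710478782654, -0.3886429965496063), (0.0, 0.0), 0.0) [[0.5960000157356262, -0.3889999985694885], [0.5960000157356262, -0.3889999985694885], [0.5960000157356262, -0.3889999985694885], [0.5960000157356262, -0.3889999985694885]] (267, 135, 1, 1)
L yaw 7.522481235722547 x at y=-.07 0.5482054122731994
R yaw 8.42210496816213 x at y=-.07 0.6259211594711807
end yaw 7.285546875036195 y at x=.587 -0.0712687672751641
```

```bash
python3 - <<'E'
from h import *
w2,t0=load('w2'),load('t0')
def cen(g,x,lo,hi):
    h=cv2.cvtColor(g['image'],cv2.COLOR_RGB2HSV);m=cv2.inRange(h,np.array((45,100,40)),np.array((85,255,255)))
    v=np.flatnonzero(m[lo:hi,x])+lo;return v.mean() if len(v) else None
T=[(u,cen(t0,u,180,205)) for u in range(330,390,1)];T=[t for t in T if t[1]]
for x in range(120,350,25):
    v=cen(w2,x,60,112)
    if v is None: continue
    best=min(((lambda X:(np.hypot(*(proj(w2,X)-[x,v]))+np.hypot(*(proj(t0,X)-t)),X))(tri((w2,(x,v)),(t0,t))) for t in T),key=lambda q:q[0])
    print(x,v,best[0].round(2),best[1].round(3))
# platform edges
h=cv2.cvtColor(w2['image'],cv2.COLOR_RGB2HSV);print(h[100:140:6,270].tolist(),h[120,225:312:6].tolist())
E
```

```text
120 92.0 5.09 [ 0.635 -0.265  0.164]
145 81.5 14.7 [ 0.648 -0.272  0.141]
170 82.0 27.51 [ 0.653 -0.282  0.128]
195 83.0 40.71 [ 0.656 -0.292  0.12 ]
220 85.0 33.09 [ 0.629 -0.378  0.213]
245 86.5 17.73 [ 0.633 -0.386  0.201]
270 89.0 2.79 [ 0.635 -0.396  0.193]
295 91.5 4.81 [ 0.633 -0.416  0.183]
320 94.5 0.58 [ 0.632 -0.433  0.179]
345 102.0 2.49 [ 0.627 -0.457  0.167]
[[18, 53, 62], [38, 17, 59], [30, 26, 59], [35, 26, 58], [40, 13, 59], [41, 32, 64], [25, 23, 121]] [[20, 28, 238], [18, 22, 211], [14, 26, 146], [16, 32, 135], [22, 44, 64], [0, 13, 59], [13, 31, 58], [48, 22, 59], [6, 20, 65], [34, 28, 64], [17, 29, 62], [41, 31, 65], [175, 24, 65], [10, 17, 46], [20, 26, 198]]
```

The green cable is an arch over the platform: x≈0.63, apex z≈0.21, with z≈0.19 above the platform. I'll lift the jack only slightly and draw it back towards the robot before raising it. The handle is at (0.567,-0.402) with yaw ≈ 0.14, and the knob-handle distance of 59 mm agrees with the given 58 mm.

>>> arm_command(
  commands=[
    [[5,0,-30],0.07,-1],
    [[5,0,-35],0.063,-1],
    [[1,0,-35],0,-1],
    [[0,0,-35],0,-1],
    [[0,0,-35],0,-1],
    [[0,0,-30],0,-1],
    [[0,0,-25],0,-1],
    [[0,0,0],0,-1],
    [[0,0,0],0,1],
    [[0,0,0],0,1],
    [[0,0,0],0,1],
    [[0,0,0],0,1],
    [[0,0,0],0,1],
    [[0,0,0],0,1],
    [[0,0,0],0,1],
    [[0,0,0],0,1],
  ],
  newtons=50,
)

```text
clock: 5.0
position: [0.5629, -0.4029, 0.1046]
tool_rot: [-3.141, -0.0, 0.137]
force: [-0.2, 4.9, 6.1]
grip_width: 0.0149
finger_force: 52.4
```

The fingers hold the handle at 15 mm opening. Next I'll lift it a little and draw it back.

>>> arm_command(
  commands=[
    [[0,0,6],0,1],
    [[0,0,6],0,1],
    [[0,0,0],0,1],
    [[0,0,0],0,1],
  ],
)

```text
clock: 5.4
position: [0.5627, -0.4032, 0.1162]
tool_rot: [-3.142, 0.0, 0.137]
force: [-0.1, 0.5, -8.6]
grip_width: 0.0149
finger_force: 50.5
```

```bash
python3 - <<'E'
from h import *
a=snap('wrist','w3');o=bot.observe();print(o['position'],o['force'],o['moment'],o['grip_width'])
E
```

```text
[ 0.56264815 -0.40308451  0.11606788] [-0.01805956 -0.20138631 -9.16239173] [-0.02107752  0.04152554 -0.04564841] 0.015180729374000482
```

View pics/w3.png

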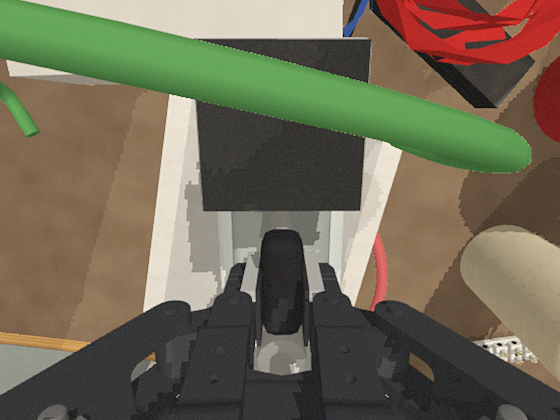

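The jack hangs square in the fingers (about 9 N) and its platform is well seen between (203,211) and (370,38). The cable's left foot lies where a free-end approach would put the base. I'll come in from the front instead, with jack x along board x. Next I'll compute the platform's position in the tool frame, the bench edge and the target.

```bash
python3 - <<'E'
from h import *
w1,w3=load('w1'),load('w3')
f=foc(w3);R=np.array(w3['R']);c=-R.T@w3['t']
tcp=np.array([.56265,-.40308,.11607]);y=.137
for uv,px in (((282,210.5),158),((282,38),176)):
    d=np.array([(uv[0]-w3['cx'])/f,(uv[1]-w3['cy'])/f,1])*f*.06/px
    X=c+R.T@d;r=X-tcp;print('plat edge',X.round(4),'tool', (r[0]*np.cos(y)+r[1]*np.sin(y)).round(4),(-r[0]*np.sin(y)+r[1]*np.cos(y)).round(4))
for z in (.14,.142,.145): print([onz(w3,p,z).round(4)[:2].tolist() for p in ((203,211),(361,210),(370,38))])
print('bench edge',onz(w1,(243,150),0),onz(w1,(247,330),0))
P=np.array([.5871,-.0719]);b=.134;P=P+.03*np.array([-np.sin(b),np.cos(b)]);print('support',P)
E
```

```text
plat edge [ 0.5947 -0.4     0.1314] tool 0.0321 -0.0013
plat edge [ 0.6545 -0.3918  0.1282] tool 0.0925 -0.0013
[[0.5932, -0.372], [0.6012, -0.4273], [0.6562, -0.4191]]
[[0.5938, -0.3723], [0.6017, -0.4268], [0.6557, -0.4187]]
[[0.5948, -0.3729], [0.6025, -0.426], [0.6551, -0.418]]
bench edge [ 0.41556307 -0.01228468  0.        ] [ 0.41308802 -0.29148328  0.        ]
support [ 0.58309202 -0.04216894]
```

>>> arm_command(
  commands=[
    [[-15,0,0],0,1],
    [[-25,0,0],0,1],
    [[-30,0,0],0,1],
    [[-25,0,0],0,1],
    [[-10,0,0],0,1],
    [[0,0,15],0,1],
    [[0,15,15],0,1],
    [[0,30,0],0,1],
    [[0,30,0],0,1],
    [[0,30,0],0,1],
    [[0,30,0],0,1],
    [[0,30,0],0,1],
    [[0,30,0],0,1],
    [[0,25,0],0,1],
    [[0,15,0],0,1],
    [[0,0,0],0,1],
    [[0,0,0],0,1],
  ],
)

```text
clock: 7.15
position: [0.4589, -0.1681, 0.147]
tool_rot: [3.141, -0.001, 0.138]
force: [-0.5, -0.1, -8.6]
grip_width: 0.0151
finger_force: 50.5
```

>>> arm_command(
  commands=[
    [[0,0,-20],0,1],
    [[0,0,-25],0,1],
    [[0,0,-20],0,1],
    [[0,0,-10],0,1],
    [[0,0,-4],0,1],
    [[0,0,0],0,1],
    [[0,0,0],0,1],
  ],
)

```text
clock: 7.85
position: [0.4582, -0.1685, 0.068]
tool_rot: [3.141, -0.001, 0.136]
force: [-0.1, -0.1, -7.3]
grip_width: 0.0151
finger_force: 50.5
```

```bash
python3 - <<'E'
from h import *
a=snap('wrist','w4');o=bot.observe();print(o['position'],o['force'],o['tool_rot'])
E
```

```text
[ 0.45828337 -0.16839795  0.06805283] [-0.8774746  -0.36814993 -8.66967669] [ 3.14122053e+00 -1.19732140e-03  1.36672007e-01]
```

View pics/w4.png

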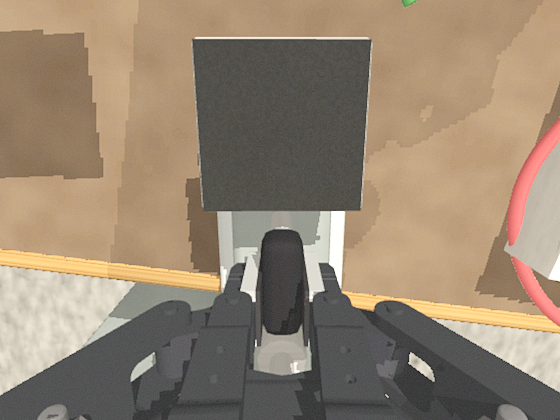

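The jack hangs free just above the bench, with nothing in the way. The handle's far end would come within 2 mm of the board's edge, so I'll aim 6 mm towards the robot. That is inside the 15 mm tolerance.

>>> arm_command(
  commands=[
    [[3,6,0],0,1],
    [[6,12,0],0,1],
    [[8,17,0],0,1],
    [[8,17,0],0,1],
    [[8,17,0],0,1],
    [[8,17,0],0,1],
    [[7,15,0],0,1],
    [[5,11,0],0,1],
    [[4,6,0],0,1],
    [[0,0,0],0,1],
    [[0,0,0],0,1],
    [[0,0,0],0,1],
  ],
)

```text
clock: 9.1
position: [0.5145, -0.051, 0.0674]
tool_rot: [3.141, 0.0, 0.136]
force: [0.8, -0.3, -8.1]
grip_width: 0.0153
finger_force: 50.6
```

```bash
python3 - <<'E'
from h import *
a=snap('wrist','w5');o=bot.observe();print(o['position'],o['force'],o['tool_rot'])
E
```

```text
[ 0.51448268 -0.05091362  0.06735309] [ 0.0608011   0.47038995 -8.12167324] [3.14145667e+00 1.02452595e-04 1.35567985e-01]
```

View pics/w5.png

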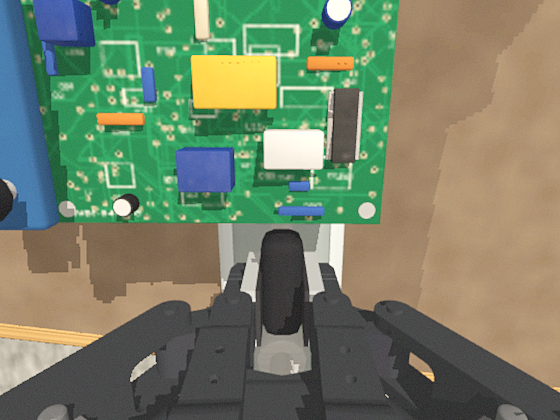

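The board hides the platform. The board's near free corner is at (380,222) and its near edge runs along row ~222, just clear of the handle tip at row 230. I'll check the offset from this corner.

```bash
python3 - <<'E'
from h import *
g=load('w5');h=cv2.cvtColor(g['image'],cv2.COLOR_RGB2HSV);m=cv2.inRange(h,np.array((50,90,40)),np.array((90,255,255)))
m=cv2.morphologyEx(m,cv2.MORPH_CLOSE,np.ones((25,25)))
E1=np.array([onz(g,(x,np.flatnonzero(m[:,x])[-1]+1),.108)[:2] for x in range(70,215)])
E2=np.array([onz(g,(np.flatnonzero(m[y])[-1]+1,y),.108)[:2] for y in range(20,190)])
p=np.polyfit(E1[:,1],E1[:,0],1);q=np.polyfit(E2[:,0],E2[:,1],1)
b1=-np.arctan(p[0]);b2=np.arctan(q[0]);b=(b1+b2)/2;A=np.array([[1,-p[0]],[-q[0],1]]);C=np.linalg.solve(A,[p[1],q[1]]);print('yaw',b1,b2,'corner',C)
ux=np.array([np.cos(b),np.sin(b)]);uy=np.array([-ux[1],ux[0]])
S=C+.04*ux+.03*uy;T=np.array([.51448,-.05091]);ty=.1356;pl=T+.0623*np.array([np.cos(ty),np.sin(ty)])+.0013*np.array([np.sin(ty),-np.cos(ty)])
print('support',S,'plat',pl,'plat in stand',(pl-S)@ux,(pl-S)@uy)
hb=onz(g,(283,230),.096)[:2];print('handle tip in stand',(hb-S)@ux)
E
```

```text
yaw 0.13424795262807288 0.1291628331399595 corner [ 0.55389113 -0.07699162]
support [ 0.58960496 -0.04199844] plat [ 0.57638385 -0.04377605] plat in stand -0.013340047533303276 -2.595448832418211e-05
handle tip in stand -0.04658922466730087
```

The two board views differ by 6 mm in x, putting the platform at -7 to -13 mm. I'll shift 4 mm forward, then lower the jack onto the bench.

>>> arm_command(
  commands=[
    [[2,0,0],0,1],
    [[2,0,0],0,1],
    [[0,0,-1],0,1],
    [[0,0,-1],0,1],
    [[0,0,-1],0,1],
    [[0,0,0],0,1],
    [[0,0,0],0,1],
  ],
)

```text
clock: 9.85
position: [0.5187, -0.0502, 0.0643]
tool_rot: [-3.142, 0.0, 0.137]
force: [0.1, -1.1, -9.4]
grip_width: 0.0151
finger_force: 50.5
```

>>> arm_command(
  commands=[
    [[0,0,-1],0,1],
    [[0,0,0],0,1],
    [[0,0,0],0,1],
  ],
)

```text
clock: 10.15
position: [0.5188, -0.05, 0.0639]
tool_rot: [-3.141, -0.0, 0.137]
force: [-4.0, 3.2, 10.4]
grip_width: 0.0155
finger_force: 53.2
```

The jack is down, so I'll let go and rise straight up.

>>> arm_command(
  commands=[
    [[0,0,0],0,-0.2],
    [[0,0,0],0,-0.2],
    [[0,0,0],0,-0.2],
    [[0,0,0],0,-0.2],
    [[0,0,10],0,-0.2],
    [[0,0,20],0,-0.2],
    [[0,0,40],0,-0.2],
    [[-10,0,40],0.1,-0.2],
    [[-25,-2,40],0.14,-0.2],
    [[-25,-2,20],0.14,-0.2],
    [[0,0,0],0.14,-0.2],
    [[0,0,0],0.14,-0.2],
    [[0,0,0],0.14,-0.2],
  ],
)

```text
clock: 11.45
position: [0.4587, -0.0542, 0.2342]
tool_rot: [3.141, -0.001, 0.942]
force: [-0.1, -0.2, -0.4]
grip_width: 0.0511
finger_force: 0.0
```

```bash
python3 - <<'E'
from h import *
a=snap('wrist','w6');b=snap('scene','s6');o=bot.observe();print(o['position'],o['force'],o['tool_rot'],o['qpos'].round(2))
E
```

```text
[ 0.45866124 -0.05443387  0.23398325] [ 0.56980447 -0.35294646 -1.1997678 ] [ 3.14132395e+00 -9.25089434e-04  9.38906479e-01] [-0.6   0.33  0.74  2.04 -0.29  0.88 -0.33]
```

View pics/w6.png

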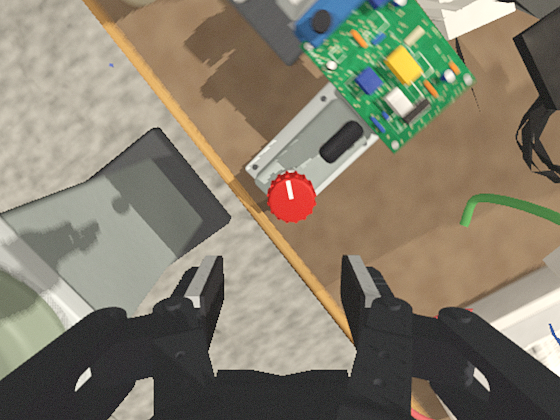

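The jack stands alone under the board. The knob is at (292,197) with a white mark pointing up, and the board and clamp look unmoved. Next I'll measure the knob position and the board's visibility in the fixed scene camera.

```bash
python3 - <<'E'
from h import *
g=load('w6');h=cv2.cvtColor(g['image'],cv2.COLOR_RGB2HSV)
m=cv2.inRange(h,np.array((0,150,60)),np.array((8,255,255)))|cv2.inRange(h,np.array((172,150,60)),np.array((180,255,255)))
k=np.zeros_like(m);k[150:240,250:335]=m[150:240,250:335]
c=max(cv2.findContours(k,0,1)[0],key=cv2.contourArea);print(cv2.boundingRect(c))
(u,v),r=cv2.minEnclosingCircle(c);print(u,v,r,onz(g,(u,v),.11),onz(g,(u,v),.12),'proj of pred top',proj(g,(.4656,-.0574,.12)),proj(g,(.4656,-.0574,.092)))
for z in(.12,.092):
  q=proj(g,(.4656,-.0574,z));print(np.hypot(*(proj(g,(.4836,-.0574,z))-q)))
s=load('s6')
for X in ((.5539,-.077,.108),(.6335,-.066,.108),(.58,-.042,.108),(.5656,.03,.108),(.466,-.057,.12)): print(proj(s,X).round(1))
cv2.imwrite('pics/s6c.png',cv2.resize(s['image'][170:250,215:345,::-1],None,fx=6,fy=6,interpolation=cv2.INTER_CUBIC))
E
```

```text
(267, 171, 50, 52)
291.42095947265625 196.6146240234375 26.182065963745117 [ 0.46628463 -0.05775389  0.11      ] [ 0.4675244  -0.05553315  0.12      ] proj of pred top [290.78878132 199.99088556] [289.89931213 191.4748772 ]
23.795665095699274
21.62535092194171
[298.5 195. ]
[286.9 188. ]
[287.6 194.3]
[272.7 199.6]
[304.9 202.3]
```

View pics/s6c.png

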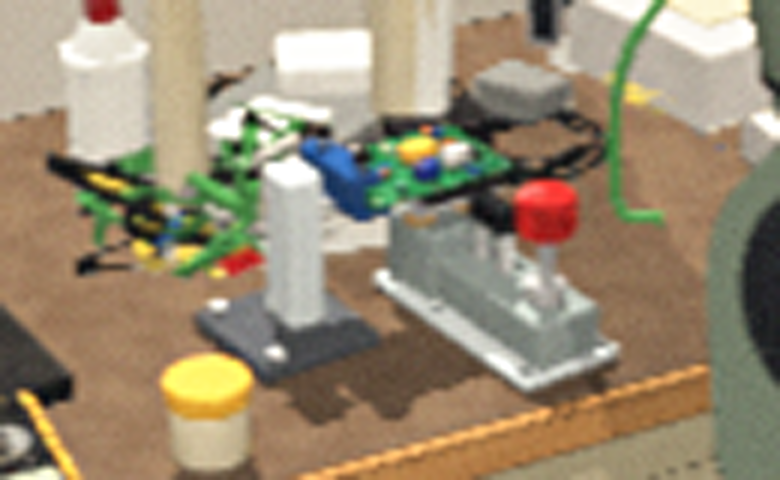

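The scene camera sees the board, jack, stand and pot clearly, with everything standing properly. The predicted and measured knob positions agree to about 1 mm, at (0.466,-0.0575). I'll rotate to yaw ≈2.5 and descend on the knob.

>>> arm_command(
  commands=[
    [[4,-1,0],0.13,-0.4],
    [[4,-2,0],0.13,-0.4],
    [[0,0,0],0.13,-0.4],
    [[0,0,0],0.13,-0.4],
    [[0,0,0],0.13,-0.4],
    [[0,0,0],0.13,-0.4],
    [[0,0,0],0.13,-0.4],
    [[0,0,0],0.13,-0.4],
    [[0,0,-15],0.13,-0.4],
    [[0,0,-20],0.13,-0.4],
    [[0,0,-20],0.13,-0.4],
    [[0,0,-20],0.13,-0.4],
    [[0,0,-20],0,-0.4],
    [[0,0,-20],0,-0.4],
    [[0,0,-14],0,-0.4],
    [[0,0,-14],0,-0.4],
    [[0,0,0],0,-0.4],
    [[0,0,0],0,-0.4],
  ],
)

```text
clock: 13.35
position: [0.4667, -0.0575, 0.0906]
tool_rot: [-3.141, -0.0, 2.494]
force: [0.1, 0.6, 0.6]
grip_width: 0.0597
finger_force: 0.0
```

>>> arm_command(
  commands=[
    [[0,0,0],0,1],
    [[0,0,0],0,1],
    [[0,0,0],0,1],
    [[0,0,0],0,1],
    [[0,0,0],0,1],
  ],
  newtons=25,
)

```text
clock: 13.85
position: [0.4671, -0.0573, 0.0911]
tool_rot: [3.141, 0.001, 2.496]
force: [-1.9, -0.1, 6.4]
grip_width: 0.0353
finger_force: 24.9
```

>>> arm_command(
  commands=[
    [[0,0,0],-0.1,1],
    [[0,0,0],-0.1,1],
    [[0,0,0],-0.1,1],
    [[0,0,0],-0.1,1],
    [[0,0,0],-0.1,1],
    [[0,0,0],0,1],
  ],
)

```text
clock: 14.45
position: [0.4667, -0.0577, 0.091]
tool_rot: [3.141, 0.0, 1.992]
force: [-4.6, -3.9, 10.5]
grip_width: 0.0353
finger_force: 25.4
```

```bash
cat >> h.py <<'E'
def shift(a,b,box):
    x0,y0,x1,y1=box;ga,gb=[cv2.cvtColor(i,cv2.COLOR_RGB2GRAY) for i in(a,b)]
    T=cv2.resize(ga[y0:y1,x0:x1],None,fx=1,fy=1)
    W=np.eye(2,3,dtype=np.float32)
    cc,W=cv2.findTransformECC(T,gb[y0-4:y1+4,x0-4:x1+4],np.array([[1,0,4],[0,1,4]],np.float32),cv2.MOTION_TRANSLATION,(3,200,1e-6),None,3)
    return (W[:,2]-4).round(3),round(cc,3)
BOX=dict(board=(281,189,296,204),jackbase=(281,214,318,236),stand=(248,194,278,233),block=(280,206,292,219))
def report(f,ref='s6'):
    a=load(ref)['image'];b=load(f)['image']
    for k,v in BOX.items():
        try: print(k,*shift(a,b,v))
        except cv2.error: print(k,'fail')
E
python3 - <<'E'
from h import *
snap('scene','s7');report('s7');o=bot.observe();print(o['force'],o['moment'])
E
```

```text
board [-0.137  0.046] 0.96
jackbase [-0.125 -0.062] 0.995
stand [-0.003  0.01 ] 0.998
block [0.558 0.056] 0.971
[-4.94847389 -4.15037025 10.07593943] [-0.86564774  1.01248244 -0.02069942]
```

>>> arm_command(
  commands=[
    [[0,0,0],-0.1,1],
    [[0,0,0],-0.1,1],
    [[0,0,0],-0.1,1],
    [[0,0,0],-0.1,1],
    [[0,0,0],-0.1,1],
    [[0,0,0],-0.1,1],
    [[0,0,0],-0.1,1],
    [[0,0,0],-0.1,1],
    [[0,0,0],-0.1,1],
    [[0,0,0],-0.1,1],
    [[0,0,0],-0.1,1],
    [[0,0,0],-0.1,1],
    [[0,0,0],-0.1,1],
    [[0,0,0],0,1],
    [[0,0,0],0,1],
  ],
)

```text
clock: 16.0
position: [0.4654, -0.0573, 0.0909]
tool_rot: [-3.14, 0.001, 0.695]
force: [-12.9, -2.0, 21.0]
grip_width: 0.0353
finger_force: 26.3
```

```bash
python3 - <<'E'
from h import *
snap('scene','s8');report('s8');o=bot.observe();print(o['force'],o['moment'],o['tool_rot'])
s=load('s8');print('1mm lift px',proj(s,(.587,-.07,.109))-proj(s,(.587,-.07,.108)))
E
```

```text
board [0.168 0.052] 0.83
jackbase [-0.183 -0.155] 0.936
stand [0.025 0.009] 0.997
block [1.936 0.937] 0.831
[-13.86823671  -1.42195116  20.61376099] [-0.35768278  2.81203384 -0.02406583] [-3.13960828e+00  5.55741591e-04  6.95549204e-01]
1mm lift px [-0.00107771 -0.22580409]
```

The side and down forces grow as it turns, which suggests a slight off-centre grip or a finger rubbing. I'll release, rise, re-measure and regrip a little higher.

>>> arm_command(
  commands=[
    [[0,0,0],0,-0.4],
    [[0,0,0],0,-0.4],
    [[0,0,0],0,-0.4],
    [[0,0,0],0,-0.4],
    [[0,0,15],0,-0.4],
    [[0,0,30],0,-0.4],
    [[0,0,40],0,-0.4],
    [[0,0,40],0.1,-0.4],
    [[0,0,18],0.14,-0.4],
    [[0,0,0],0,-0.4],
    [[0,0,0],0,-0.4],
    [[0,0,0],0,-0.4],
  ],
)

```text
clock: 17.25
position: [0.4664, -0.0571, 0.2326]
tool_rot: [-3.141, 0.001, 0.935]
force: [-0.5, 0.7, -0.7]
grip_width: 0.0596
finger_force: 0.0
```

```bash
cat >> h.py <<'E'
def knob(f):
    g=load(f);h=cv2.cvtColor(g['image'],cv2.COLOR_RGB2HSV)
    m=cv2.inRange(h,np.array((0,150,60)),np.array((8,255,255)))|cv2.inRange(h,np.array((172,150,60)),np.array((180,255,255)))
    k=np.zeros_like(m);k[120:260,220:365]=m[120:260,220:365]
    c=max(cv2.findContours(k,0,1)[0],key=cv2.contourArea);(u,v),r=cv2.minEnclosingCircle(c)
    x,y,w,hh=cv2.boundingRect(c);roi=np.zeros_like(m);cv2.drawContours(roi,[c],-1,255,-1);hull=cv2.convexHull(c);cv2.drawContours(roi,[hull],-1,255,-1)
    wh=cv2.inRange(h,np.array((0,0,150)),np.array((180,70,255)))&roi;M=cv2.moments(wh,True)
    mk=onz(g,(M['m10']/M['m00'],M['m01']/M['m00']),.12) if M['m00']>5 else None
    K=onz(g,(u,v),.11);print('knob',u,v,r,K.round(4),'mark',M['m00'],mk,'angle',np.arctan2(mk[1]-proj0(g,K)[1],mk[0]-proj0(g,K)[0]) if mk is not None else '')
def proj0(g,K): return K[:2]
E
python3 - <<'E'
from h import *
snap('scene','s9');snap('wrist','w9');report('s9');knob('w6');knob('w9');o=bot.observe();print(o['position'],o['force'],o['moment'],o['tool_rot'])
E
```

```text
board [0.173 0.034] 0.832
jackbase [-0.268 -0.083] 0.952
stand [0.008 0.027] 0.998
block [2.258 0.78 ] 0.853
knob 291.42095947265625 196.6146240234375 26.182065963745117 [ 0.4663 -0.0578  0.11  ] mark 111.0 [ 0.47142187 -0.0478646   0.12      ] angle 1.0916907632153983
knob 281.7858581542969 199.0685272216797 26.249868392944336 [ 0.4667 -0.0576  0.11  ] mark 111.0 [ 0.47522693 -0.05974912  0.12      ] angle -0.2435948181036569
[ 0.46638299 -0.05726201  0.23254618] [ 1.17048323  0.35679744 -0.37421051] [ 0.01715043 -0.00598266 -0.01994536] [-3.14078533e+00  1.28465361e-03  9.35323115e-01]
```

The knob is still in place and turned about 1.4 rad, so the jack did not move. The force pattern puts the true axis at about (0.4656,-0.0567), 1-1.5 mm off. I'll regrip there, slightly higher.

>>> arm_command(
  commands=[
    [[-1,0.5,0],0.12,-0.4],
    [[0,0,0],0.12,-0.4],
    [[0,0,0],0.12,-0.4],
    [[0,0,0],0.12,-0.4],
    [[0,0,0],0.12,-0.4],
    [[0,0,0],0.12,-0.4],
    [[0,0,-15],0.12,-0.4],
    [[0,0,-25],0.12,-0.4],
    [[0,0,-25],0.12,-0.4],
    [[0,0,-25],0.12,-0.4],
    [[0,0,-25],0.12,-0.4],
    [[0,0,-15],0.12,-0.4],
    [[0,0,-7],0,-0.4],
    [[0,0,0],0,-0.4],
    [[0,0,0],0,1],
    [[0,0,0],0,1],
    [[0,0,0],0,1],
    [[0,0,0],0,1],
    [[0,0,0],0,1],
  ],
  newtons=35,
)

```text
clock: 19.25
position: [0.4662, -0.0566, 0.097]
tool_rot: [3.141, 0.001, 2.376]
force: [-1.8, 0.7, 7.9]
grip_width: 0.0352
finger_force: 34.6
```

>>> arm_command(
  commands=[
    [[0,0,0],-0.1,1],
    [[0,0,0],-0.1,1],
    [[0,0,0],-0.1,1],
    [[0,0,0],-0.1,1],
    [[0,0,0],-0.1,1],
    [[0,0,0],-0.1,1],
    [[0,0,0],-0.1,1],
    [[0,0,0],0,1],
  ],
)

```text
clock: 20.05
position: [0.4662, -0.0566, 0.097]
tool_rot: [3.14, 0.0, 1.672]
force: [-1.2, -0.3, 10.0]
grip_width: 0.0349
finger_force: 35.0
```

```bash
sed -i 's/board=(281,189,296,204)/board=(277,191,299,200)/' h.py; python3 - <<'E'
from h import *
snap('scene','s10');report('s9');report('s10');o=bot.observe();print(o['position'],o['force'],o['moment'],o['tool_rot'])
E
```

```text
board [ 0.195 -0.118] 0.976
jackbase [-0.268 -0.083] 0.952
stand [0.008 0.027] 0.998
block [2.258 0.78 ] 0.853
board [ 0.184 -0.385] 0.939
jackbase [-0.158 -0.094] 0.958
stand [ 0.019 -0.005] 0.998
block [0.833 0.459] 0.826
[ 0.46624057 -0.05652012  0.09700909] [-2.37486583 -0.41523366  8.98323481] [-0.14690909  0.45354708 -0.01005549] [3.14035643e+00 1.45810271e-04 1.67505523e+00]
```

```bash
cat >> h.py <<'E'
def lift(f,ref='s6'):
    a,b=[cv2.GaussianBlur(load(k)['image'].astype(np.float32),(0,0),.8) for k in(ref,f)]
    m=np.zeros(a.shape[:2],np.uint8);cv2.fillPoly(m,[np.array([[282,200],[296,197],[290,193],[283,194]])],255)
    sel=m>0;gy,gx=np.gradient(a,axis=(0,1));A=[];r=[]
    # rows: I_b = g*(I_a - gx*dx - gy*dy) + o per channel
    n=sel.sum();M=np.zeros((3*n,8));R=np.zeros(3*n)
    for c in range(3):
        s=slice(c*n,c*n+n);M[s,0]=-gx[...,c][sel];M[s,1]=-gy[...,c][sel];M[s,2+c]=a[...,c][sel];M[s,5+c]=1;R[s]=b[...,c][sel]
    x,res,*_=np.linalg.lstsq(M,R,rcond=None);e=R-M@x;cov=np.linalg.inv(M.T@M)*e.var()
    print(f,'dx,dy',x[:2].round(3),'+-',np.sqrt(np.diag(cov)[:2]).round(3),'mm',(-x[1]/.226).round(2),'gain',x[2:5].round(2))
E
python3 - <<'E'
from h import *
snap('scene','s11')
for f in('s7','s8','s9','s10','s11'): lift(f)
E
```

```text
s7 dx,dy [-0.034 -0.032] +- [0.007 0.005] mm 0.14 gain [1.01 1.03 1.04]
s8 dx,dy [ 0.112 -0.103] +- [0.022 0.016] mm 0.46 gain [0.95 0.97 1.  ]
s9 dx,dy [ 0.126 -0.107] +- [0.023 0.016] mm 0.47 gain [0.95 0.95 0.99]
s10 dx,dy [ 0.109 -0.48 ] +- [0.03  0.021] mm 2.13 gain [0.9  0.93 0.93]
s11 dx,dy [ 0.108 -0.484] +- [0.029 0.021] mm 2.14 gain [0.9  0.92 0.93]
```

The forces are small now and the board seems to have lifted about 2 mm. I'll release, rise and check with both cameras.

>>> arm_command(
  commands=[
    [[0,0,0],0,-0.4],
    [[0,0,0],0,-0.4],
    [[0,0,0],0,-0.4],
    [[0,0,0],0,-0.4],
    [[0,0,15],0,-0.4],
    [[0,0,30],-0.12,-0.4],
    [[0,0,40],-0.13,-0.4],
    [[0,0,40],-0.13,-0.4],
    [[0,0,12],-0.13,-0.4],
    [[0,0,0],-0.13,-0.4],
    [[0,0,0],-0.1,-0.4],
    [[0,0,0],0,-0.4],
    [[0,0,0],0,-0.4],
    [[0,0,0],0,-0.4],
  ],
)

```text
clock: 21.55
position: [0.4657, -0.0567, 0.2332]
tool_rot: [-3.141, 0.0, 0.939]
force: [-0.1, -0.2, 0.6]
grip_width: 0.0597
finger_force: 0.0
```

```bash
python3 - <<'E'
from h import *
snap('scene','s12');snap('wrist','w12')
lift('s12');report('s12');knob('w12');o=bot.observe();print(o['clock'],o['position'],o['force'],o['tool_rot'])
# wrist: features on board w9->w12 and w6, triangulated height assuming plane z=.108 in w6
def feats(fa,fb):
    A,B=load(fa),load(fb);ga,gb=[cv2.cvtColor(g['image'],cv2.COLOR_RGB2GRAY) for g in(A,B)]
    h=cv2.cvtColor(A['image'],cv2.COLOR_RGB2HSV);m=cv2.inRange(h,np.array((50,90,40)),np.array((90,255,255)));m[:, :290]=0;m[160:]=0;m[:,490:]=0
    m=cv2.morphologyEx(m,cv2.MORPH_CLOSE,np.ones((15,15)));m=cv2.erode(m,np.ones((5,5)))
    p=cv2.goodFeaturesToTrack(ga,60,.03,6,mask=m)
    q,s,_=cv2.calcOpticalFlowPyrLK(ga,gb,p,None,winSize=(15,15),maxLevel=4)
    r,s2,_=cv2.calcOpticalFlowPyrLK(gb,ga,q,None,winSize=(15,15),maxLevel=4)
    ok=(s.ravel()==1)&(np.abs(r-p).max(axis=(1,2))<.3)
    S=np.array([.586,-.042]);uy=np.array([-np.sin(.134),np.cos(.134)]);ux=np.array([uy[1],-uy[0]]);L=[]
    for a,b in zip(p[ok][:,0],q[ok][:,0]):
        X=onz(A,a,.108);e=b-proj(B,X);J=(proj(B,X+[0,0,.001])-proj(B,X));Jx=(proj(B,X+[.001,0,0])-proj(B,X));Jy=(proj(B,X+[0,.001,0])-proj(B,X))
        L.append((*((X[:2]-S)@np.c_[ux,uy]),e,J,Jx,Jy))
    # model: rigid xy image offset (calib/pose jitter) + lift*(88-y)/88
    M=[];r=[]
    for x,y,e,J,Jx,Jy in L:
        for i in(0,1): M.append([J[i]*(.088-y)/.088,i==0,i==1]+[Jx[i]*y*10-Jy[i]*x*10]);r.append(e[i])
    M=np.array(M,float);r=np.array(r);w=np.ones(len(r))
    for _ in range(10):
        s=np.linalg.lstsq(M*w[:,None],r*w,rcond=None)[0];e=r-M@s;w=1/np.sqrt(1+(e/.2)**2)
    cov=np.linalg.inv((M*w[:,None]).T@(M*w[:,None]))*np.median(np.abs(e))**2*2
    print(fa,fb,len(L),'lift mm',s.round(2),'+-',np.sqrt(cov[0,0]).round(2),'res',np.median(np.abs(e)).round(3))
feats('w6','w9');feats('w6','w12');feats('w9','w12')
E
```

```text
s12 dx,dy [ 0.062 -0.453] +- [0.03  0.021] mm 2.0 gain [0.91 0.92 0.94]
board [ 0.274 -0.43 ] 0.957
jackbase [-0.168 -0.145] 0.94
stand [ 0.025 -0.025] 0.997
block [2.047 1.027] 0.832
knob 282.2182922363281 199.14761352539062 26.17607307434082 [ 0.4663 -0.0576  0.11  ] mark 112.0 [ 0.47067965 -0.06276903  0.12      ] angle -0.8714432913267665
21.65 [ 0.4657208  -0.05676518  0.23329817] [-0.33794416  0.37048323  0.17482707] [-3.14143215e+00 -2.21636904e-04  9.37991409e-01]
w6 w9 50 lift mm [-0.88  2.13  1.66  1.35] +- 0.52 res 0.322
w6 w12 49 lift mm [0.7  2.19 1.96 1.53] +- 0.52 res 0.322
w9 w12 60 lift mm [ 1.67 -0.06  0.04  0.01] +- 0.03 res 0.035
```

Between the two matching wrist views the knob turned 0.7 rad (3.5 mm of travel) while the board rose 1.67 ± 0.03 mm. So contact came in between, the lift is well inside 3.3 mm, and the jack has not shifted. Handing in.

```bash
python3 -c "
from workcell import ticket
print(ticket.job_done())"
```

```text
the job is handed in; nothing more can be done
None
```

I handed the job in with the jack standing by itself under the board's free end, its platform wound up to touch (board raised about 1.7 mm), centred across the width to within about 3–9 mm by camera, other things untouched; the hand-in gave no verdict.

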